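# Find the hidden socket of the planter reservoir by feel and seat the level stick

### The job

Take the wooden level stick out of its holder, set its foot down in the white track on the reservoir's lid, and slide it gently along the track until it drops into the hidden shuttered socket; then push it gently down until it is fully home and let go, leaving it standing upright there. Use only light force on the reservoir (a firm fingertip push, always well under 20 N), and leave the other things on the bench where they are.

Things in the scene. Friction and masses are not known exactly. Their poses are not given: they have to be found in the camera images.
- stick_grip (a point): wooden plant-marker stick (the level stick), 105 mm long, about 45 g, upright in the holder at the start. This point is the centre of its flat paddle (26 mm along x, 16 mm thick along y, 40 mm tall; grip the faces that look along +y and -y), 85 mm above the foot; z points up the stick
- stick_foot (a point): centre of the underside of the stick's foot: a round brass-tipped rod of 12 mm diameter (the rod is 65 mm long, up to the paddle), its lower edge chamfered 2 mm; z up along the stick
- holder: dark wooden block 60 x 60 mm, 40 mm high, fixed to the bench, with one round hole of 15 mm, 30 mm deep, in its top in which the stick stands loosely at the start; origin under its centre
- reservoir: self-watering planter reservoir: green box with a grey lid, 110 mm (x) by 250 mm (y), 70 mm high, fixed to the bench; origin under its centre, z up. A round black filler cap, 34 mm across and 10 mm high, stands on the lid near its +y end
- track (a point): middle of the track, on its white floor, 63 mm above the reservoir's underside; y along the track, x across, z up. The floor is sprung: it starts to sink at about 2.5 N of downward push, sinks 1 mm per further newton, hard stop after 10 mm. When the stick is fully home and let go its foot is 30 mm below this point
- track_end (a point): middle of the track's +y end, on the floor, 50 mm from the middle. The track is a straight slot in the lid, 100 mm long (y), 20 mm wide (x), 7 mm deep to the floor. Hidden somewhere along the floor, its centre at most 32 mm from the track's middle and central across, is the socket, 16 mm long (y) and 20 mm wide, which rises and sinks with the floor
- lid_top (a point): middle of the track at the level of the lid's top, 70 mm above the bench. The socket is closed flush by a white shutter that looks just like the floor; pushed by itself it gives way at about 2.5 N, goes down 30 mm to a stop and stays down under the stick. Lower down the socket narrows to 16 x 16 mm
- watering_can: green plastic watering can, 120 mm across, 150 mm high, spout and handle to its sides; origin under its centre (bystander)
- lopper: steel pruning lopper, closed, lying flat, 440 mm long, red grips; origin under its middle, y along it to the blades (bystander)
- saucer: white ceramic saucer, 150 mm across, 22 mm high; origin under its centre (bystander)
- flowerpot: empty terracotta flowerpot, 76 mm across the rim, 70 mm high; origin under its centre (bystander)
- seed_jar: amber seed jar, 64 mm across, 95 mm high; origin under its centre (bystander)
- trowel: hand trowel lying flat, 310 mm long, wooden handle; origin under its neck, x towards the blade (bystander)
- stick: the whole level stick; origin at the centre of the underside of its foot, the same point as stick_foot

How it is judged:
By the outcome, as a careful person would: the job done as asked, in the order asked, and still so for the second after the job is handed in, with the robot touching nothing.
It also fails if it takes over 58 s, if anything falls off the work surface, if the arm or the gripper's body presses on something with over 40 N, if the wrist force passes 120 N, or if a joint passes its speed limit or range.

### The arm

A 6-joint arm with a two-finger parallel gripper is mounted at the origin on the work surface. World frame = base frame: x ahead of the robot, y to its left, z up, the work surface at z = 0. Lengths are in m, angles in rad, forces in N, time in s.
With the tool pointing down it reaches from about 0.35 to 0.975 m from the base axis. Payload 7.1 kg.
Tool frame: the origin (TCP) lies midway between the tips of the shut fingers; the grasp point (between the pads) lies 19 mm behind it; z points along the fingers, y is the line along which they close (so a half turn about z gives the same grasp; the last joint's range is limited). The gripper opens to 88 mm and grips with 3 to 60 N. Pads are 20 mm wide; open, the fingers measure 115 mm over their backs; the gripper's body (75 mm by 178 mm) begins 61 mm behind the grasp point.
Start: joints at [1.297, 0.423, 1.63, -0, 1.089, -0.019], TCP at [0.158, 0.605, 0.223] pointing down, gripper open.
Joint ranges: [-3, 3], [-0.9, 2.11], [0.09, 2.58], [-1.31, 4.45], [0.11, 2.69], [-2.54, 2.54]. Speed limits (rad/s): [2.39, 2.39, 3.01, 3.14, 3.14, 3.14].

### API

Orientations are given as a unit quaternion [w, x, y, z].
In Python, from station import move_pose, movel, movej, command_gripper, wait, inverse_kinematics, read_camera, camera_info, MotionError, job_done, get_time, get_joint_pos, get_qvel, get_effort, get_tcp_pos, get_ee_rot, get_ft_force, get_ft_torque, get_grip_width, get_finger_force gives the robot as it stands. Calls block until the motion is done:
- move_pose(position, orientation): joint-space move of the TCP to a pose.
- movel(position, frame=None, v=0.15, until_force=None): straight line of the TCP; frame=None keeps the orientation; v is the mean speed in m/s. With until_force (N) it stops when the force on the tool has changed by that much, and returns True; else False.
- movej(angles): joint-space move.
- command_gripper(opening): opening from 0.0 (shut) to 1.0 (fully open); the grip force is fixed at half the most; returns when the fingers have stopped.
- wait(seconds).
- inverse_kinematics(position, orientation): joint angles nearest the present ones, or None.
- read_camera(name): name is "scene" or "top" or "wrist"; returns the picture (384x512x3 uint8, red, green, blue); there is no depth.
- camera_info(name): a dict with "intrinsics" (3x3 intrinsics, pixels), "T" (4x4, takes a point from camera to world coordinates); the wrist camera has in their place "tool_from_camera" (4x4, takes a point from camera to tool coordinates, whose origin is the TCP and whose axes are the flange's). Camera axes: x right, y up, looking along -z (the intrinsics and any distortion apply to the point x, -y, -z); pixel columns grow to the right and rows downward; lengths in m; the calibration is good to about 2 mm. A picture is of the moment at which its call begins: read the wrist's pose just before it. camera_info takes no time and is no camera call.
A pose or a line that the arm cannot do raises MotionError and nothing moves.
- job_done(): hands the job in; it is judged then, once.
Readings, each from a call of its own:
- get_time(): time.
- get_joint_pos(): joint angles.
- get_qvel(): joint speeds.
- get_effort(): joint torques, N m.
- get_tcp_pos(): TCP position.
- get_ee_rot(): TCP orientation.
- get_ft_force(): force on the tool from outside, world axes, zero at the start.
- get_ft_torque(): the same for the moment, N m.
- get_grip_width(): opening from 0.0 (shut) to 1.0 (fully open).
- get_finger_force(): force on a finger pad.
Only numpy, scipy, OpenCV 4.12 (cv2) and the standard library are available. Lean on these libraries where they do the work, as an engineer would, in place of code of your own. Each camera call takes 0.05 s, during which the arm holds its last target. There are 200 camera calls.

## Working session

There is one attempt and no reset: what is moved stays moved. The work goes in short steps, each a Python script; the robot and the scene stay as the last script left them, time stands still between calls to the robot, and variables do not carry over. Pictures are saved under pics/ and viewed, at most 10 in all, crops included, and the job is handed in when it is done.

```bash
mkdir -p pics; ls; python3 - <<'E'
from station import *
import cv2,numpy as np
for n in("top","scene"):
    im=read_camera(n); cv2.imwrite(f"pics/{n}0.png",im[:,:,::-1]); print(n,camera_info(n))
print(camera_info("wrist"),get_time(),get_ee_rot())
E
```

```text
pics
top {'intrinsics': array([[353.30939228,   0.        , 250.85449974],
       [  0.        , 353.30939228, 186.7759676 ],
       [  0.        ,   0.        ,   1.        ]]), 'T': array([[-1.99655155e-04,  9.86480357e-01, -1.63879424e-01,
         3.91057219e-01],
       [-9.99672550e-01, -4.39026322e-03, -2.52095019e-02,
        -3.53528870e-02],
       [-2.55881522e-02,  1.63820729e-01,  9.86158210e-01,
         1.26717931e+00],
       [ 0.00000000e+00,  0.00000000e+00,  0.00000000e+00,
         1.00000000e+00]])}
scene {'intrinsics': array([[360.12854824,   0.        , 251.1938955 ],
       [  0.        , 360.12854824, 200.05845384],
       [  0.        ,   0.        ,   1.        ]]), 'T': array([[ 0.88220308, -0.26059957,  0.39218057,  1.0556714 ],
       [ 0.47069306,  0.51084141, -0.71936715, -0.82087546],
       [-0.0128753 ,  0.81922458,  0.57332827,  0.74250916],
       [ 0.        ,  0.        ,  0.        ,  1.        ]])}
{'intrinsics': array([[272.85477436,   0.        , 253.64048124],
       [  0.        , 272.85477436, 195.24637829],
       [  0.        ,   0.        ,   1.        ]]), 'tool_from_camera': array([[-1.42974287e-04,  9.51747827e-01,  3.06881173e-01,
         8.54928387e-02],
       [ 9.99999470e-01, -1.76923657e-04,  1.01459765e-03,
         3.88861628e-04],
       [ 1.01993565e-03,  3.06881155e-01, -9.51747297e-01,
        -1.62500663e-01],
       [ 0.00000000e+00,  0.00000000e+00,  0.00000000e+00,
         1.00000000e+00]])} 0.1 [-9.15804631e-05  1.27037223e-01  9.91897695e-01 -7.05600668e-04]
```

View pics/top0.png

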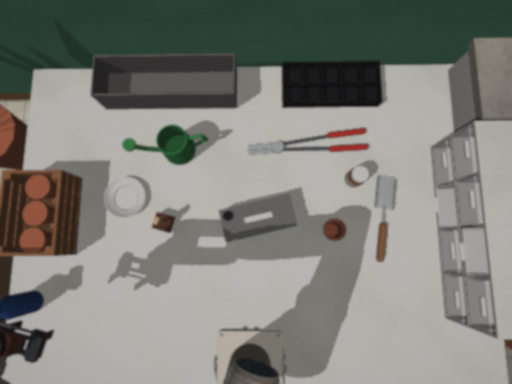

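View pics/scene0.png

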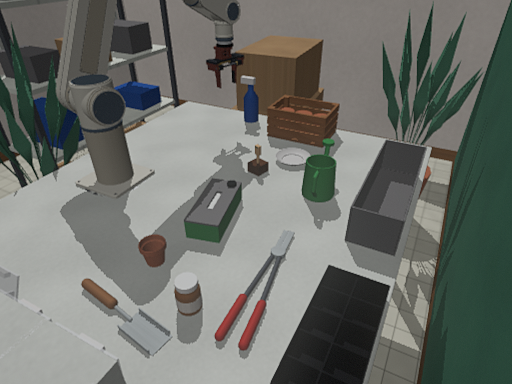

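The top view shows the holder at about (163,221), the reservoir at (258,217) with its cap at (228,215), and the white track at (258,217). The saucer is at (127,196). The scene view agrees with this. Next I measure.

```bash
cat > h.py <<'E'
import cv2,numpy as np
from station import *
from scipy.spatial.transform import Rotation as R
def rot():
    w,x,y,z=get_ee_rot(); return R.from_quat([x,y,z,w])
def camT(n):
    i=camera_info(n)
    if n!="wrist": return i["intrinsics"],i["T"]
    T=np.eye(4);T[:3,:3]=rot().as_matrix();T[:3,3]=get_tcp_pos()
    return i["intrinsics"],T@i["tool_from_camera"]
def cast(uv,z,KT):
    K,T=KT; uv=np.atleast_2d(np.float64(uv))
    d=np.c_[(uv[:,0]-K[0,2])/K[0,0],-(uv[:,1]-K[1,2])/K[1,1],-np.ones(len(uv))]@T[:3,:3].T
    return T[:3,3]+d*((z-T[2,3])/d[:,2])[:,None]
def blobs(m,amin=20):
    c,_=cv2.findContours(m.astype(np.uint8),cv2.RETR_EXTERNAL,cv2.CHAIN_APPROX_NONE)
    return [q for q in c if cv2.contourArea(q)>=amin]
def down(yaw):
    """tool z down, tool y (closing line) at angle yaw from world x"""
    y=np.array([np.cos(yaw),np.sin(yaw),0]);z=np.array([0,0,-1.])
    q=R.from_matrix(np.c_[np.cross(y,z),y,z]).as_quat(); return [q[3],*q[:3]]
def frame_wrist(name):
    KT=camT("wrist"); im=read_camera("wrist"); cv2.imwrite("pics/"+name,im[:,:,::-1]); np.savez("pics/"+name+".npz",im=im,K=KT[0],T=KT[1]); return im,KT
E
python3 - <<'E'
from h import *
im=cv2.imread("pics/top0.png"); KT=camT("top"); g=im.max(2).astype(int); s=g-im.min(2)
r=np.zeros(g.shape,bool); r[190:245,215:302]=1
for q in blobs(r&(g>150)&(s<40),15):
    (c,sz,a)=cv2.minAreaRect(q)
    if 10<c[0]-215<75 and max(sz)<50:
        b=cast(cv2.boxPoints((c,sz,a)),.063,KT); print("track",c,sz,cast(c,.063,KT),[np.linalg.norm(b[i]-b[i-1]) for i in(1,2)],b[:,:2].round(4).tolist())
r[:]=0; r[190:245,215:302]=1
for q in blobs(r&(g<30),20): print("cap",cv2.minEnclosingCircle(q),cast(cv2.minEnclosingCircle(q)[0],.08,KT))
big=cv2.resize(im[195:245,135:305],None,fx=4.5,fy=4.5,interpolation=cv2.INTER_CUBIC); cv2.imwrite("pics/crop0.png",big)
print("holder approx",cast([163,221],.04,KT), cast([258,217],.07,KT))
E
```

```text
track (257.95782470703125, 216.8173828125) (5.021862983703613, 27.13304901123047) [[ 0.48732918 -0.02875282  0.063     ]] [np.float64(0.09253741536542062), np.float64(0.017102280739047914)] [[0.4854, 0.0182], [0.506, -0.072], [0.4893, -0.0757], [0.4687, 0.0143]]
holder approx [[0.47532686 0.30262348 0.04      ]] [[ 0.48615112 -0.02893181  0.07      ]]
```

View pics/crop0.png

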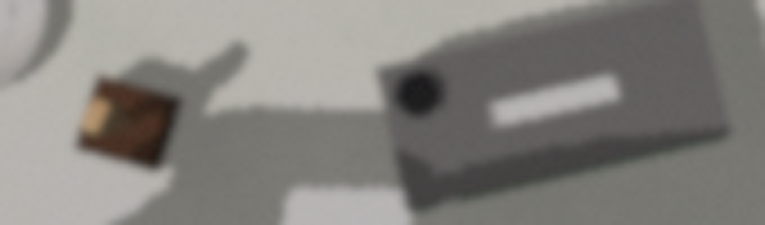

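The crop confirms the paddle at about crop (95,117), the track from (490,112) to (620,88), and the cap at (418,92), which is the +y end. Next I take close wrist views of the track and then the holder.

```bash
python3 - <<'E'
from h import *
print(cast([156,220],.105,camT("top")))
move_pose([.487,-.029,.21],down(np.radians(102.9))); wait(.2)
im,KT=frame_wrist("w_track.png"); print(get_time(),get_joint_pos())
p=cast([156,220],.105,camT("top"))[0]
move_pose([p[0],p[1],.235],down(np.radians(90))); wait(.2)
frame_wrist("w_hold.png"); print(get_time(),get_joint_pos(),get_ft_force())
cv2.imwrite("pics/both.png",cv2.resize(np.vstack([cv2.imread("pics/w_track.png"),cv2.imread("pics/w_hold.png")]),(400,600),interpolation=cv2.INTER_AREA))
E
```

```text
[[0.4742081  0.30816083 0.105     ]]
2.8833 [-8.31453205e-02  2.39020989e-01  1.93768094e+00  5.04141210e-05
  9.64888339e-01 -1.87974295e+00]
4.4083 [ 5.53590251e-01  3.21710821e-01  1.75289051e+00 -9.31145150e-05
  1.06703964e+00 -1.01576517e+00] [ 0.01744559  0.02429631 -0.87266414]
```

View pics/both.png

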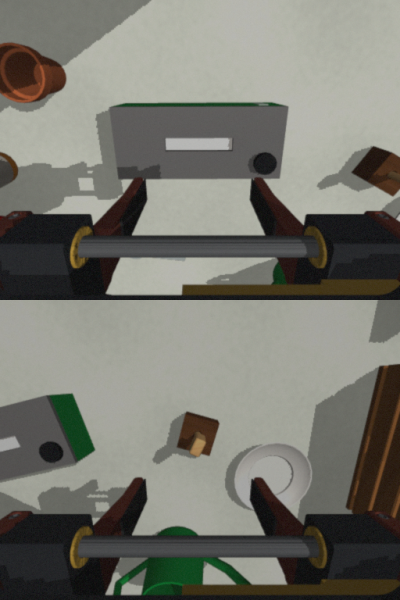

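The track is at about (255,185) in the full-size wrist image. In the holder view the block is at (253,170) and the paddle at (253,185). Next I extract these precisely.

```bash
python3 - <<'E'
from h import *
d=np.load("pics/w_track.png.npz");im=d["im"].astype(int);KT=(d["K"],d["T"])
g=im.max(2)
r=np.zeros(g.shape,bool);r[165:205,195:315]=1
for q in blobs(r&(im.min(2)>140),100):
    rc=cv2.minAreaRect(q); b=cast(cv2.boxPoints(rc),.063,KT)
    e=[b[1]-b[0],b[2]-b[1]];L=[np.linalg.norm(x) for x in e];l=e[int(np.argmax(L))]
    print("track",rc,cast(rc[0],.063,KT),cast(rc[0],.07,KT),L,np.degrees(np.arctan2(l[1],l[0])))
r[:]=0;r[180:235,310:365]=1
for q in blobs(r&(g<45),100): rc=cv2.minEnclosingCircle(q);print("cap",rc,cast(rc[0],.08,KT))
d=np.load("pics/w_hold.png.npz");im=d["im"];KT=(d["K"],d["T"])
hsv=cv2.cvtColor(im,cv2.COLOR_RGB2HSV);print(KT[1][:3,3], cast([253,185],.115,KT))
x0,y0=215,130
c=im[y0:y0+85,x0:x0+80]; cv2.imwrite("pics/paddle.png",cv2.resize(c[:,:,::-1],None,fx=7,fy=7,interpolation=cv2.INTER_CUBIC))
d=np.load("pics/w_track.png.npz")
E
```

```text
track ((252.5, 184.0), (14.0, 81.0), 90.0) [[ 0.48782336 -0.02947074  0.063     ]] [[ 0.48592474 -0.02986613  0.07      ]] [np.float64(0.09449180857029524), np.float64(0.01708442699774541)] 102.95159261580159
cap ((338.5, 208.5), 14.916534423828125) [[0.48948591 0.07188113 0.08      ]]
[0.38924691 0.3078887  0.39748009] [[0.46862644 0.30668375 0.115     ]]
```

View pics/paddle.png

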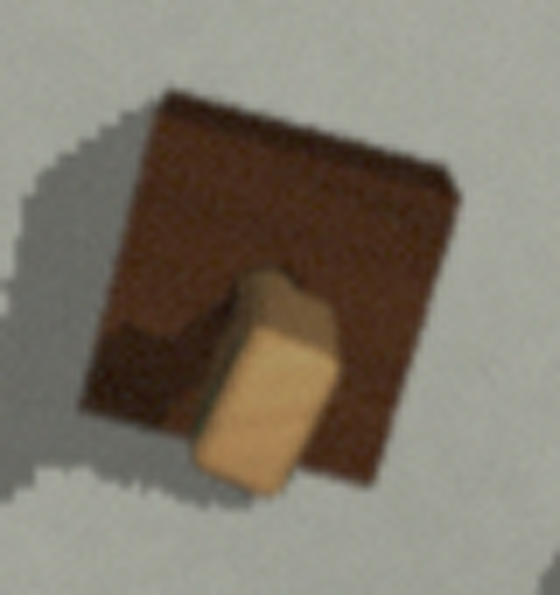

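The paddle's top face has crop corners near (262,325), (340,355), (275,495) and (195,460). Casting them onto z = 0.115 should give 26 x 16 mm.

```bash
python3 - <<'E'
from h import *
d=np.load("pics/w_hold.png.npz");im=d["im"];KT=(d["K"],d["T"])
sub=np.zeros(im.shape[:2],bool);sub[172:205,238:268]=1
m=sub&(im[:,:,0]>150)&(im[:,:,0].astype(int)-im[:,:,2]>50)
for q in blobs(m,20):
    rc=cv2.minAreaRect(q); print(rc)
    b=cast(cv2.boxPoints(rc),.115,KT);print(b.mean(0),[(np.linalg.norm(b[i+1]-b[i]),np.degrees(np.arctan2(*(b[i+1]-b[i])[[1,0]]))) for i in(0,1)])
c=(np.array([[262,325],[340,355],[275,495],[195,460]])+.5)/7-.5+[215,130]
b=cast(c,.115,KT);print(b.mean(0),[(np.linalg.norm(b[i+1]-b[i]),np.degrees(np.arctan2(*(b[i+1]-b[i])[[1,0]]))) for i in(0,1,2)])
h=(np.array([[165,100],[445,170],[370,485],[82,408]])+.5)/7-.5+[215,130]
b=cast(h,.04,KT);print("holder",b.mean(0),[(np.linalg.norm(b[i+1]-b[i]),np.degrees(np.arctan2(*(b[i+1]-b[i])[[1,0]]))) for i in(0,1,2)])
E
```

```text
((253.00003051757812, 188.0), (11.627553939819336, 20.57182502746582), 26.56505012512207)
[0.47210484 0.30663889 0.115     ] [(np.float64(0.02286647652657479), np.float64(153.89440713310876)), (np.float64(0.012502775715241167), np.float64(62.712375941169434))]
[0.47207834 0.3064793  0.115     ] [(np.float64(0.012794600378775228), np.float64(68.34886821387782)), (np.float64(0.024674432870810704), np.float64(-23.795996116358495)), (np.float64(0.013694487286048967), np.float64(-114.8851101282524))]
holder [0.47122321 0.30570676 0.04      ] [(np.float64(0.05385256157417454), np.float64(75.94911822074657)), (np.float64(0.06366306149340599), np.float64(-11.963367880864372)), (np.float64(0.058562974721800755), np.float64(-105.75957159409923))]
```

Paddle at (0.472, 0.3065), closing line about 65.5°, which agrees with the holder centre. Track middle is about (0.487, -0.030) at 102.95°. I'll grasp, lift, and carry to above the track's -y end.

```bash
python3 - <<'E'
from h import *
q=down(np.radians(65.5))
move_pose([.472,.3065,.16],q)
movel([.472,.3065,.076],v=.08,until_force=6)
print("down",get_tcp_pos(),get_ft_force())
command_gripper(0.0); print("grip",get_grip_width()*88,get_finger_force(),get_tcp_pos(),get_ft_force())
movel([.472,.3065,.20],v=.1); print("lift",get_grip_width()*88,get_ft_force())
a=np.radians(102.95);t=np.array([np.cos(a),np.sin(a)])
p=np.array([.487,-.0297])-.042*t
move_pose([*p,.17],down(a)); wait(.3)
print(get_time(),get_tcp_pos(),get_ft_force(),get_ft_torque())
im=read_camera("scene")[:,:,::-1]; cv2.imwrite("pics/s1.png",cv2.resize(im[120:250,150:310],None,fx=4,fy=4,interpolation=cv2.INTER_CUBIC))
w=read_camera("wrist")[:,:,::-1]; cv2.imwrite("pics/w1.png",w)
E
```

```text
down [0.47235219 0.30672902 0.07646458] [ 0.4477715  -0.13709778 -0.3115254 ]
grip 16.11587296392725 29.99967187643051 [0.47196828 0.30650347 0.07598174] [-0.63206137 -0.44650504 -0.35373527]
lift 15.927286604889646 [-0.08059452  0.24504993  0.07958036]
10.3083 [ 0.49656665 -0.07008986  0.17002867] [ 0.62458079 -0.68739041 -0.73997936] [ 0.03837438  0.03223453 -0.04504967]
```

View pics/w1.png

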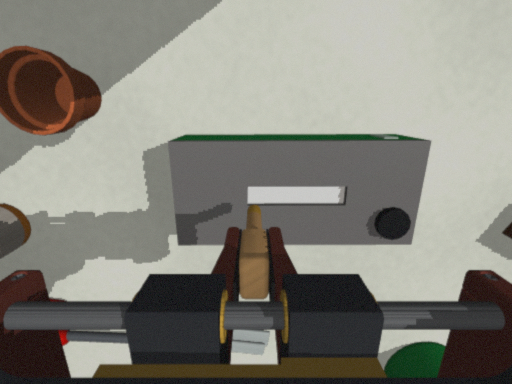

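View pics/s1.png

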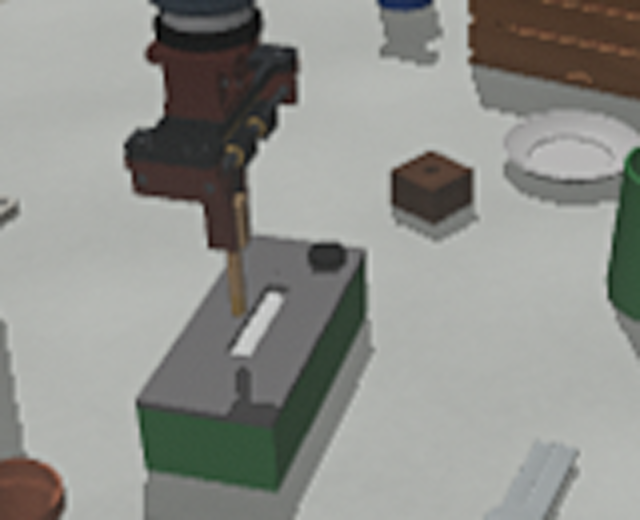

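The stick hangs upright in the grip, foot tip at about (255,207) in the wrist view and above the track's -y end. I check the tip's position, then lower it to contact.

```bash
cat >> h.py <<'E'
A=np.radians(102.95);TD=np.array([np.cos(A),np.sin(A)]);C=np.array([.487,-.0297])
def F(n=8):
    s=[]
    for _ in range(n): s.append(get_ft_force()); wait(.01)
    return np.mean(s,0)
def sl(p): return (np.array(p[:2])-C)@TD*1e3, (np.array(p[:2])-C)@np.array([TD[1],-TD[0]])*1e3
E
python3 - <<'E'
from h import *
KT=camT("wrist"); p=get_tcp_pos(); print("tip s,x mm",sl(cast([255,207],.104,KT)[0]),"tcp",sl(p), "trackmid",sl(cast([297,195],.063,KT)[0]))
movel([p[0],p[1],.143],v=.06); wait(.2)
f0=F(20);np.save("f0.npy",f0)
print(f0,movel([p[0],p[1],.124],v=.015,until_force=2.5)); print(get_tcp_pos(),F()-f0,get_time())
E
```

```text
tip s,x mm (np.float64(-40.04832432596616), np.float64(-0.48789482258869765)) tcp (np.float64(-41.680658347025734), np.float64(0.17055379638637563)) trackmid (np.float64(3.6529517613910394), np.float64(1.3839205736915827))
[ 0.00317657 -0.07890951 -0.27000579] True
[ 0.4964469  -0.07029129  0.12779884] [ 0.08865643 -0.4025792   3.5115447 ] 12.375
```

Floor contact is at the expected height with 3.5 N. Now I slide along the track at about 4.5 N, in monitored steps.

```bash
python3 - <<'E'
from h import *
f0=np.load("f0.npy"); p=get_tcp_pos(); z=.1268
movel([p[0],p[1],z],v=.01)
s=sl(p)[0]; log=[]; hit=False
while s<42:
    s+=1.5; q=C+TD*s*1e-3
    st=movel([*q,z],v=.015,until_force=6)
    f=F(4)-f0; a=get_tcp_pos(); lat=f[:2]@TD
    log.append((round(s,1),round(sl(a)[0],1),round(a[2]*1e3,1),round(f[2],1),round(lat,1)))
    if f[2]>9: break
    if st or f[2]<3.3 or lat<-3.5: hit=True;break
for l in log[-30:]: print(*l)
print(hit,st,get_time())
E
```

```text
-37.2 -37.1 126.8 5.0 -2.3
-35.7 -35.6 126.8 4.5 -2.1
-34.2 -34.0 126.8 4.2 -2.0
-32.7 -32.6 126.8 4.9 -2.2
-31.2 -31.1 126.8 4.3 -2.0
-29.7 -29.5 126.8 4.8 -2.1
-28.2 -28.1 126.8 4.3 -2.0
-26.7 -26.6 126.8 4.8 -2.0
-25.2 -25.1 126.8 4.5 -1.8
-23.7 -23.6 126.8 4.4 -2.3
-22.2 -22.1 126.8 4.6 -1.7
-20.7 -20.6 126.8 4.3 -1.8
-19.2 -19.1 126.8 4.4 -2.1
-17.7 -17.6 126.8 4.2 -1.7
-16.2 -16.1 126.8 4.1 -1.9
-14.7 -14.6 126.8 4.2 -2.0
-13.2 -13.1 126.8 4.7 -2.1
-11.7 -11.6 126.8 4.6 -1.9
-10.2 -10.1 126.8 4.5 -2.5
-8.7 -8.6 126.8 4.5 -1.9
-7.2 -7.1 126.8 4.3 -2.1
-5.7 -5.5 126.8 4.3 -2.2
-4.2 -4.1 126.8 4.8 -2.0
-2.7 -2.6 126.8 4.7 -2.0
-1.2 -1.1 126.8 4.5 -1.9
0.3 0.5 126.8 4.7 -2.2
1.8 1.9 126.8 4.5 -2.3
3.3 3.5 126.8 4.6 -1.9
4.8 5.0 126.8 4.2 -1.1
6.3 6.7 126.6 1.7 0.2
True False 21.6917
```

The force dropped at s ≈ 6.5 mm, so the socket starts there. I move 1.3 mm further for centring and push down gently, with a force limit.

```bash
python3 - <<'E'
from h import *
f0=np.load("f0.npy"); q=C+TD*.0075
movel([*q,.1266],v=.015,until_force=4); print(sl(get_tcp_pos()),F()-f0)
for z in np.arange(.1245,.0949,-.002):
    st=movel([*q,z],v=.02,until_force=5); f=F(4)-f0;a=get_tcp_pos()
    print(round(a[2]*1e3,1),f.round(1),np.round(f[:2]@TD,1),np.round(get_ft_torque(),2),st)
    if st or f[2]>8 or np.hypot(*f[:2])>5: break
print(get_time(),get_grip_width()*88)
E
```

```text
(np.float64(7.717582219308902), np.float64(-0.30862381067300665)) [0.4697952  0.07561548 0.65548836]
124.2 [-0.5 -0.  -0. ] 0.1 [ 0.08 -0.    0.01] False
122.3 [-0.1  0.1  0.2] 0.1 [0.01 0.08 0.05] False
120.4 [-0.   0.  -0.4] 0.0 [-0.01  0.03 -0.02] False
118.4 [ 0.2 -0.3 -0.3] -0.3 [ 0.04 -0.01  0.  ] False
116.4 [-0.1 -0.1 -0.1] -0.1 [0.02 0.02 0.03] False
114.4 [-0.1 -0.4 -0.1] -0.4 [-0.03  0.01  0.05] False
112.4 [ 0.4  0.1 -0.3] -0.0 [0.06 0.03 0.04] False
110.4 [0.3 0.2 0. ] 0.1 [ 0.06 -0.   -0.05] False
108.4 [-0.2  0.1  0. ] 0.1 [ 0.08 -0.01  0.  ] False
106.4 [-0.   0.2 -0.2] 0.2 [-0.03 -0.01  0.03] False
104.4 [-0.2 -0.1 -0.2] -0.1 [0.02 0.04 0.04] False
102.4 [-0.6  0.2 -0.3] 0.3 [ 0.01 -0.04 -0.02] False
100.4 [-0.2  0.1  0.1] 0.2 [ 0.04 -0.01  0.01] False
98.6 [-0.6 -0.2  3.1] -0.0 [0.09 0.13 0.03] False
96.6 [-0.7  0.1  4.9] 0.2 [ 0.06  0.22 -0.02] False
26.2667 16.340604130356866
```

The foot has bottomed at the expected height (TCP 0.099) and the spring floor now takes 4.9 N. I ease back to unsprung, release, retreat, and look.

```bash
python3 - <<'E'
from h import *
f0=np.load("f0.npy"); a=get_tcp_pos()
movel([a[0],a[1],.0985],v=.02); print((F()-f0).round(1))
command_gripper(0.6); wait(.3); print(get_grip_width(),(F()).round(1))
a=get_tcp_pos(); movel([a[0],a[1],.19],v=.1)
move_pose([a[0]-.02,a[1],.26],down(A)); wait(.3)
KT=camT("wrist"); w=read_camera("wrist"); s=read_camera("scene"); np.savez("pics/end.npz",im=w,K=KT[0],T=KT[1])
o=np.hstack([cv2.resize(w[130:260,190:350],None,fx=2.4,fy=2.4,interpolation=cv2.INTER_CUBIC),cv2.resize(s[130:260,150:310],None,fx=2.4,fy=2.4,interpolation=cv2.INTER_CUBIC)])
cv2.imwrite("pics/end.png",o[:,:,::-1]); print(get_time(),o.shape)
K,T=KT
q=C+TD*.0075
for z in(.098,.138):
    c=T[:3,:3].T@(np.array([*q,z])-T[:3,3]); print(z,"pred crop px",(K[0,0]*c[0]/-c[2]+K[0,2]-190)*2.4,(K[1,1]*-c[1]/-c[2]+K[1,2]-130)*2.4)
E
```

```text
[-0.5  0.2  2.8]
0.5995664411282271 [-0.1  0.3  0.1]
29.55 (312, 768, 3)
0.098 pred crop px 143.0789542563818 159.25260936534082
0.138 pred crop px 141.8065777167821 185.97296608096187
```

View pics/end.png

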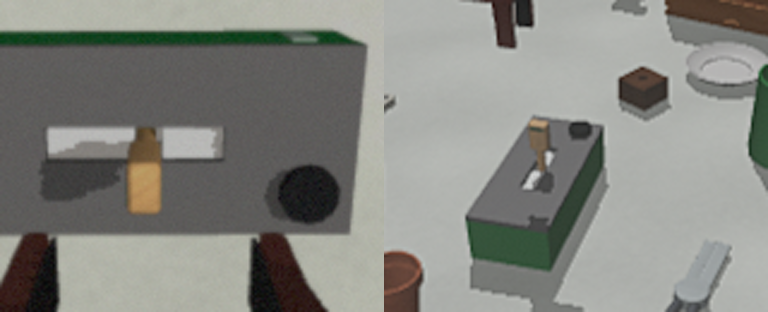

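The stick stands in the track with its paddle top at crop (145,187), against a predicted (142,186) for fully home and upright. The other things are undisturbed.

```bash
python3 -c "
from station import *
print(job_done(),get_time())"
```

```text
the job is handed in; nothing more can be done
the job is handed in; nothing more can be done
```

The level stick is standing upright, fully home in the hidden socket, and released. The reservoir never saw more than about 5 N in any reading, nothing else was moved, and I handed the job in at about 30 s.

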